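Hang the parts basket in the ultrasonic cleaner

ROBOT

A 6-joint arm with a two-finger parallel gripper is mounted at the origin on the work surface. World frame = base frame: x ahead of the robot, y to its left, z up, the work surface at z = 0. Lengths are in m, angles in rad, forces in N, time in s.
With the tool pointing down it reaches from about 0.325 to 0.775 m from the base axis. Payload 9.3 kg.
Tool frame: the origin (TCP) lies at the very end of the fingers, on their centre line; the grasp point (between the pads) lies grip_depth behind it (grip_depth is the distance from the TCP to the grasp point, in m); z points along the fingers, y is the line along which they close (so a half turn about z gives the same grasp; the last joint's range is limited). The gripper opens to 85 mm and grips with 20 to 120 N. Pads are 22 mm wide; open, the fingers measure 114 mm over their backs; the gripper's body (76 mm by 85 mm) begins 54 mm behind the grasp point. The pads swing forward as they close: fully open they stand 13 mm farther back than shut.
Start: joints at [1.11, 0.259, 0.021, 1.334, 0, 1.418], TCP at [0.167, 0.524, 0.211] pointing down, gripper open.
Joint ranges: [-3.04, 3.04], [-0.91, 1.82], [-1.04, 1.36], [-1.92, 1.95], [-1.52, 1.45], [-3.14, 3.14]. Speed limits (rad/s): [2.22, 2.22, 2.79, 3.14, 3.14, 3.14].

INTERFACE

Orientations are given as a rotation vector (axis times angle).
In Python, from bench import * gives the robot as it stands.
- The arm moves only by the shell command python3 -m inch 'ROWS' [FORCE]. ROWS is JSON, a list of rows, each a list of 5 numbers: the opening, from 0 (shut) to 1 (fully open), then the shift along the world's x, y, z in cm, then the turn about the world's z in degrees. In form: [[hand, tx, ty, tz, turn], ...]. A call has 1 to 20 rows; each row is the pose to reach, as a shift and turn from the pose commanded when the call began; what a row does not reach only later rows make up. A row lasts 1/8 s, in which the tool goes at most 62.5 mm and 10.7 degrees, less where a joint would pass 70% of its speed; a pose out of reach is approached as far as the arm can. A call with a gripper value outside its range is refused whole. The fingers move at their own pace and stop on an object; FORCE is the grip in N (left out, the last holds). Time passes only in rows, so rows that repeat a pose let the fingers close. It gives the time, the measured TCP pose, the force, the opening and the grip force at its end, in the units of the state.
- state(): the state, without advancing time (a new reading comes with each control period).
- get_image(name): name is "side" or "top"; returns the picture (384x512x3 uint8, red, green, blue); there is no depth.
- camera_params(name): a dict with "K" (3x3 intrinsics, pixels), "cam_to_world" (4x4, takes a point from camera to world coordinates). Camera axes: x right, y up, looking along -z (the intrinsics and any distortion apply to the point x, -y, -z); pixel columns grow to the right and rows downward; lengths in m; the calibration is good to about 2 mm. A picture is of the moment at which its call begins. camera_params takes no time and is no camera call.
- hand_in(): hands the job in; it is judged then, once.
The state is a dict: "time": time; "qpos": joint angles; "joint_velocities": joint speeds; "joint_efforts": joint torques, N m; "eef_pos": TCP position; "ee_rot": TCP orientation; "wrist_force": force on the tool from outside, world axes, zero at the start; "ft_torque": the same for the moment, N m; "grip_width": finger opening in m; "gripper_force": force on a finger pad.
Only numpy, scipy, OpenCV 4.12 (cv2) and the standard library are available. Lean on these libraries where they do the work, as an engineer would, in place of code of your own. Each camera call takes 0.05 s, during which the arm holds its last target. There are 200 camera calls.

TASK

Take the small steel basket of turned parts by its black handle and hang it inside the ultrasonic cleaner's plastic tub by its bent lip, over the tub wall on the control-panel side, pressed fully home so that it hangs upright and square. The tub stands loose and up to 10 mm out of place in the cleaner: feel for its wall lightly, without shoving it (under 8 N sideways), then press the lip down until it stops, with no more than about 20 N. Leave the other things on the bench alone.

Things in the scene. Friction and masses are not known exactly. Their poses are not given: they have to be found in the camera images.
- basket: Loose hook-on parts basket of steel, 0.25-0.4 kg: wire box 50 (x) x 70 (y) x 50 mm high with turned brass parts, upright on a light panel 12 mm thick. Origin: centre of its underside, z up. Its -x side is a flat plate, outer face at x = -25, that rises to z = 75 mm and is there bent outward (-x) into a lip 12 mm deep, 70 wide, 3 thick (top z = 78).
- grip (a point): Centre of the basket's black handle bar: 10 mm thick (basket x), 60 long (basket y), 14 high. It stands over the middle of the lip on two wires, at basket (-29, 0, 115) mm, 37 mm above the lip's top.
- lip (a point): Point on the plate's outer face right under the bend, basket (-25, 0, 75) mm. With the basket hung fully home it lies on the inner top edge of the tub wall, and the wall is pinched between plate and tongue.
- toe (a point): Lower end of the sprung tongue, 40 mm wide, hanging from the lip's outer edge: basket (-32, 0, 55) mm. The tongue stands 2 mm off the plate 10 mm below the bend, and flares to 7 mm off it at this toe. It yields outward (3 N + 1 N/mm) and grips: the basket's weight alone does not bring it home; that takes a push of some 3 to 15 N, until the bend stops hard on the rim.
- cleaner: Benchtop ultrasonic cleaner, fixed: white box 184 (x) x 268 (y) mm, deck 165 mm high. Origin: centre of its underside, z up; -x is the control-panel side (dials), the long side nearest the robot. In its opening stands an empty light grey plastic tub, 138 (x) x 230 (y) mm outside, straight 4 mm walls, rim 190 and inner floor 100 mm above the bench.
- wall_mid (a point): Fixed to the cleaner at (-65, 0, 190) mm: where the middle of the inner top edge of the tub's control-panel-side wall would be with the tub centred. The tub is square to the cleaner but stands loose, up to 10 mm off centre along cleaner x, either way; its true place is not reported: feel for the wall or look. A sideways push of over 8 N counts as shoving it; it starts to slide at 15 N.
- beaker: Bystander: glass beaker 58 mm across, 72 mm high, loose on the light panel. Origin: centre of its underside.
- tray: Bystander: black divided parts tray 120 x 170 x 22 mm, loose on the bench. Origin: centre of its underside.
- bottle: Bystander: white bottle 60 mm across, 150 mm high, loose on the bench. Origin: centre of its underside.

How it is judged:
By the outcome, as a careful person would: the job done as asked, in the order asked, and still so for the second after the job is handed in, with the robot touching nothing.
It also fails if it takes over 45 s, if anything falls off the work surface, if the arm or the gripper's body presses on something with over 40 N, if the wrist force passes 120 N, or if a joint passes its speed limit or range.

## Working session

There is one attempt and no reset: what is moved stays moved. The work goes in short steps, Python scripts to look and compute and a shell command to move; the robot and the scene stay as the last step left them, time stands still between calls to the robot, and variables do not carry over. Pictures are saved under pics/ and viewed, at most 10 in all, crops included, and the job is handed in when it is done.

```bash
mkdir -p pics
cat > h.py <<'E'
from bench import *
import numpy as np, cv2
def ray(n,u,v):
    c=camera_params(n);K=np.array(c["K"]);T=np.array(c["cam_to_world"])
    d=np.linalg.inv(K)@[u,v,1];d=np.array([d[0],-d[1],-d[2]])
    return T[:3,3],T[:3,:3]@d
def onz(n,u,v,z):
    o,d=ray(n,u,v);return o+d*(z-o[2])/d[2]
def two(a,b):
    o1,d1=ray("side",*a);o2,d2=ray("top",*b)
    s=np.linalg.lstsq(np.c_[d1,-d2],o2-o1,rcond=None)[0]
    p,q=o1+s[0]*d1,o2+s[1]*d2
    return (p+q)/2,np.linalg.norm(p-q)
def proj(n,p):
    c=camera_params(n);K=np.array(c["K"]);T=np.array(c["cam_to_world"])
    q=T[:3,:3].T@(np.array(p)-T[:3,3]);q=K@[q[0],-q[1],-q[2]];return q[:2]/q[2]
def snap(n,f):
    i=get_image(n);cv2.imwrite("pics/"+f,cv2.cvtColor(i,cv2.COLOR_RGB2BGR));return i
E
python3 - <<'E'
from h import *
a=snap("side","s0.png");b=snap("top","t0.png")
for n in("side","top"):
    c=camera_params(n);print(np.round(c["cam_to_world"],3),np.round(c["K"],1),[k for k in c])
s=state();print({k:np.round(v,3) for k,v in s.items()}); 
import bench;print([x for x in dir(bench) if 'grip' in x])
E
```

```text
[[ 0.309 -0.727  0.613  1.197]
 [ 0.951  0.241 -0.194 -0.105]
 [-0.007  0.643  0.766  0.867]
 [ 0.     0.     0.     1.   ]] [[370.    0.  255.3]
 [  0.  370.  197. ]
 [  0.    0.    1. ]] ['K', 'cam_to_world']
[[-0.023  0.993 -0.115  0.476]
 [-1.    -0.024 -0.003  0.068]
 [-0.006  0.114  0.993  1.381]
 [ 0.     0.     0.     1.   ]] [[496.2   0.  250.9]
 [  0.  496.2 185.2]
 [  0.    0.    1. ]] ['K', 'cam_to_world']
{'time': np.float64(0.1), 'qpos': array([ 1.11 ,  0.259,  0.021,  1.334, -0.   ,  1.418]), 'joint_velocities': array([ 0.002, -0.002,  0.002,  0.001, -0.   ,  0.001]), 'joint_efforts': array([ 4.0000e-03, -5.5669e+01,  3.4507e+01,  1.2000e-02, -0.0000e+00,
       -0.0000e+00]), 'eef_pos': array([0.167, 0.524, 0.21 ]), 'ee_rot': array([-4.820e-01, -3.104e+00,  2.000e-03]), 'wrist_force': array([-0.224, -0.236,  0.723]), 'ft_torque': array([-0.012,  0.023,  0.015]), 'gripper_force': np.float64(0.0), 'grip_width': np.float64(0.085)}
['grip_depth']
```

View pics/s0.png

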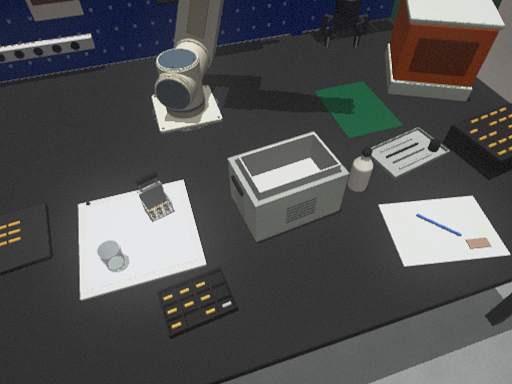

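View pics/t0.png

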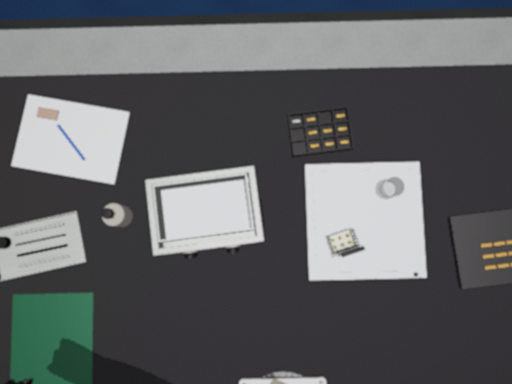

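The side view shows the basket at about (157,200), with its handle at (148,180), and the cleaner at about (288,185). In the top view the handle is at (351,251) and the cleaner at (205,210). I'll zoom in on these in one composite picture.

Run:
```python
import cv2,numpy as np
s=cv2.imread("pics/s0.png");t=cv2.imread("pics/t0.png")
f=lambda i,x,y,w,h:cv2.resize(i[y:y+h,x:x+w],(400,300),interpolation=cv2.INTER_CUBIC)
# (orig 80x60 => x5) (133x100=>x3)
c=np.vstack([np.hstack([f(t,310,215,80,60),f(t,135,160,133,100)]),np.hstack([f(s,120,165,80,60),f(s,223,135,133,100)])])
cv2.imwrite("pics/c0.png",c)
from h import *
print(grip_depth() if callable(grip_depth) else grip_depth)
for w in ("top","side"):
    i={"top":t,"side":s}[w]
    g=cv2.cvtColor(i,cv2.COLOR_BGR2GRAY)
    if w=="top":
        r=(slice(235,265),slice(325,375))
        m=np.zeros_like(g);m[r]=(g[r]<60)*255
        n,l,st,ce=cv2.connectedComponentsWithStats(m)
        for k in range(1,n):
            if st[k,4]>8: print(w,st[k],ce[k],cv2.minAreaRect(np.argwhere(l==k)[:,::-1].astype(np.float32)))
        m=np.zeros_like(g);m[150:265,140:270]=(g[150:265,140:270]>110)*255
        cs,_=cv2.findContours(m,cv2.RETR_EXTERNAL,cv2.CHAIN_APPROX_NONE)
        k=max(cs,key=cv2.contourArea);b=cv2.minAreaRect(k);print("deck",b)
        q=np.array([onz("top",*p,.165) for p in cv2.boxPoints(b)]);print(q.round(4),q.mean(0),np.linalg.norm(np.diff(q,axis=0),axis=1))
```

```text
0.0187
deck ((203.4074249267578, 211.07843017578125), (79.59996032714844, 113.07275390625), 82.4605484008789)
[[0.6378 0.3407 0.165 ]
 [0.6682 0.0626 0.165 ]
 [0.4734 0.0418 0.165 ]
 [0.4439 0.315  0.165 ]] [0.55584673 0.19001136 0.165     ] [0.27980392 0.19596729 0.2747214 ]
```

View pics/c0.png

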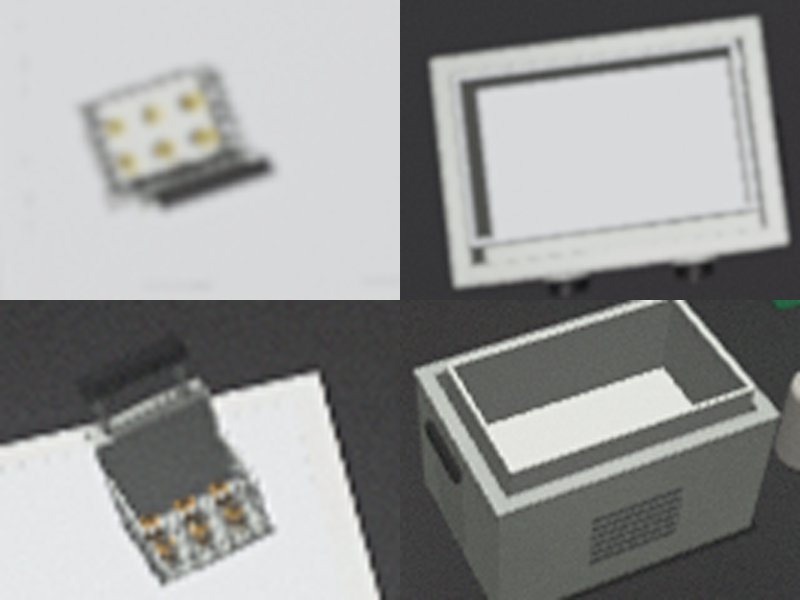

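The handle bar is centred at about (352.8,251.6) in the top view and (146.8,178.4) in the side view. The deck corners are clear in the zoomed top crop.

```bash
python3 - <<'E'
from h import *
np.set_printoptions(precision=4,suppress=True)
T=lambda x,y:(x/5+310,y/5+215); C=lambda x,y:((x-400)*.3325+135,y/3+160)
p,e=two((146.8,178.4),T(214,183));print("grip",p,e)
a,b=[onz("top",*T(*q),p[2]) for q in((157,202),(271,166))];d=a-b
print("bar",a,b,np.linalg.norm(d),"ydir deg",np.degrees(np.arctan2(d[1],d[0])))
q=np.array([onz("top",*C(*c),.165) for c in((430,57),(757,14),(790,243),(456,288))])
print("deck",q,q.mean(0),np.linalg.norm(np.roll(q,-1,0)-q,axis=1))
for k,l in((0,1),(3,2)):
    d=q[k]-q[l];print(np.degrees(np.arctan2(d[1],d[0]))-90)
for k,l in((0,3),(1,2)):
    d=q[k]-q[l];print(np.degrees(np.arctan2(d[1],d[0])))
s=state();from scipy.spatial.transform import Rotation as R
print(R.from_rotvec(s["ee_rot"]).as_matrix())
E
python3 -c "
import cv2;i=cv2.imread('pics/t0.png')[225:260,140:270];cv2.imwrite('pics/c1.png',cv2.resize(i,None,fx=6,fy=6,interpolation=cv2.INTER_CUBIC))"
```

```text
grip [ 0.4471 -0.179   0.126 ] 0.00010831969033064615
bar [ 0.4383 -0.1502  0.126 ] [ 0.4548 -0.208   0.126 ] 0.06017558472800148 ydir deg 105.95298373369167
deck [[0.6378 0.3337 0.165 ]
 [0.6671 0.0639 0.165 ]
 [0.4785 0.0417 0.165 ]
 [0.4486 0.3124 0.165 ]] [0.558  0.1879 0.165 ] [0.2714 0.1899 0.2724 0.1904]
6.206870458372919
6.306886075472988
6.408425345101828
6.716729583841075
[[-0.953   0.303  -0.0005]
 [ 0.303   0.953  -0.0011]
 [ 0.0002 -0.0012 -1.    ]]
```

View pics/c1.png

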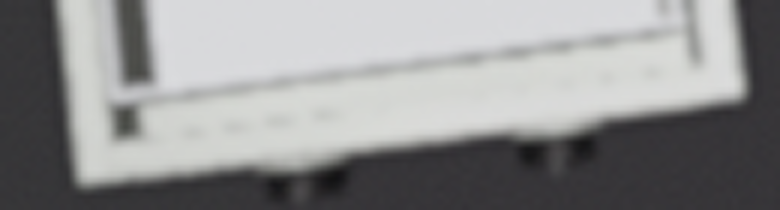

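Measured against the given sizes, all of these hold up:

| Item | Measured | Expected |
|---|---|---|
| Handle position | (0.447, -0.179) | none given |
| Handle height | 0.126 m | 0.127 m |
| Bar length | 60.2 mm | 60 mm |
| Basket yaw | about 16° | none given |
| Cleaner centre | (0.558, 0.188), yaw about 6.4° | none given |

In the top view the tub's front gap looks wide, so the tub probably sits toward +x. I'll move above the handle now.

```bash
python3 -m inch '[[1,2,-5,2,-4],[1,4,-10,3,-8],[1,6,-16,3,-13],[1,8,-21,3,-17],[1,11,-27,3,-22],[1,13,-32,3,-26],[1,15,-38,3,-30],[1,17,-43,3,-35],[1,20,-49,3,-40],[1,22,-55,3,-45],[1,24,-60,2,-50],[1,26,-65,1,-54],[1,28,-70.3,0,-56.4],[1,28,-70.3,-2,-56.4],[1,28,-70.3,-3,-56.4],[1,28,-70.3,-3,-56.4]]' 40
python3 - <<'E'
from h import *
t=snap("top","t1.png");s=snap("side","s1.png")
f=lambda i,x,y:cv2.resize(cv2.cvtColor(i[y:y+100,x:x+66],4),(396,600),interpolation=cv2.INTER_CUBIC)
cv2.imwrite("pics/c2.png",np.hstack([f(t,320,200),f(s,115,120)]))
# tub wall outer-edge line from first picture
R=np.array([np.cos(np.radians(6.4)),np.sin(np.radians(6.4))])
for x,y in((125,103),(400,67),(670,32)):
    p=onz("top",140+x/6,225+y/6,.19);print("wall line, cleaner x mm",(p[:2]-[.558,.188])@R*1e3)
E
```

```text
time: 2.1
eef_pos: [0.4461, -0.1781, 0.1802]
ee_rot: [-1.89, -2.508, 0.0]
wrist_force: [0.4, -0.7, -0.2]
grip_width: 0.0851
gripper_force: 0.0
wall line, cleaner x mm -64.68704836069904
wall line, cleaner x mm -65.28958185708977
wall line, cleaner x mm -66.01805594863887
```

View pics/c2.png

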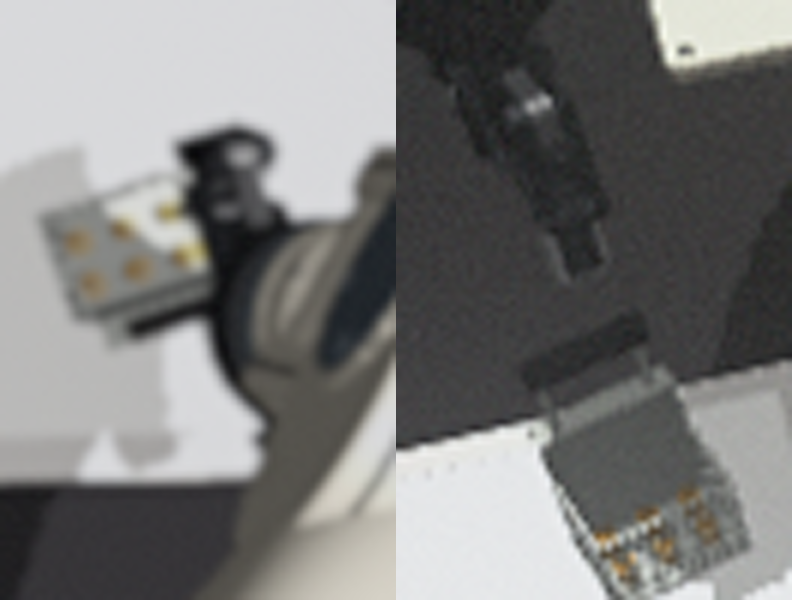

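The hand is centred over the handle. I'll go down, close and lift.

```bash
python3 -m inch '[[1,0.1,-0.1,-3,0],[1,0.1,-0.1,-5.5,0],[1,0.1,-0.1,-7.0,0],[1,0.1,-0.1,-7.2,0],[0,0.1,-0.1,-7.2,0],[0,0.1,-0.1,-7.2,0],[0,0.1,-0.1,-7.2,0],[0,0.1,-0.1,-7.2,0],[0,0.1,-0.1,-7.2,0],[0,0.1,-0.1,-7.2,0],[0,0.1,-0.1,-7.2,0]]' 80
```

```text
time: 3.58
eef_pos: [0.4479, -0.1799, 0.1091]
ee_rot: [1.891, 2.508, 0.0]
wrist_force: [-0.2, 0.9, 5.1]
grip_width: 0.0066
gripper_force: 78.6
```

The opening reads 6.6 mm where the bar should be 10 mm. I'll lift a little and look.

```bash
python3 -m inch '[[0,0,0,1,0],[0,0,0,3,0],[0,0,0,6,0],[0,0,0,9,0],[0,0,0,9,0]]'
python3 - <<'E'
from h import *
s=snap("side","s2.png")
f=lambda i,x,y:cv2.resize(cv2.cvtColor(i[y:y+100,x:x+100],4),(600,600),interpolation=cv2.INTER_CUBIC)
cv2.imwrite("pics/c3.png",f(s,95,105))
E
```

```text
time: 4.2
eef_pos: [0.4484, -0.1804, 0.2003]
ee_rot: [1.889, 2.506, 0.0]
wrist_force: [0.8, 0.7, -4.2]
grip_width: 0.0063
gripper_force: 78.5
```

View pics/c3.png

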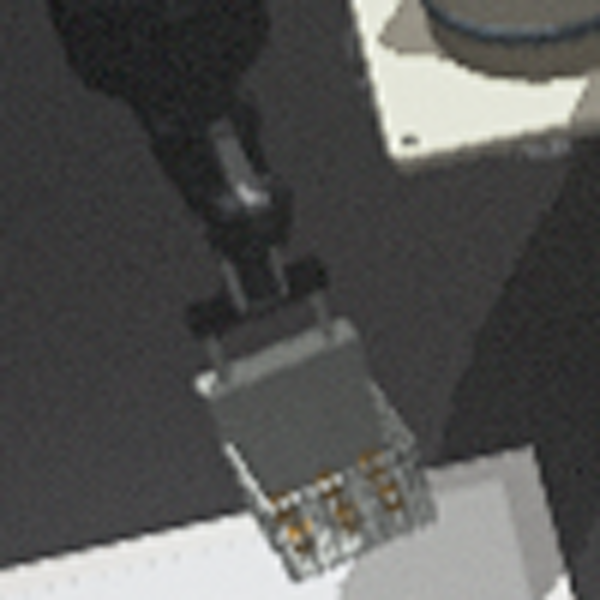

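The bar is held squarely and the basket hangs level, with a load of about 4 N. Next I'll carry it over the tub, with the plate well clear of the wall.

```bash
python3 -m inch '[[0,0,0,4,0],[0,0.5,2,8,-1],[0,1,5,11,-2],[0,2,10,12.5,-4],[0,2.5,15,12.5,-5],[0,3,20,12.5,-6],[0,4,25,12.5,-7],[0,5,30,12.5,-9],[0,5.5,34,12.5,-9.6],[0,5.7,36.2,12.5,-9.6],[0,5.7,36.2,12.5,-9.6],[0,5.7,36.2,12.5,-9.6]]'
python3 - <<'E'
from h import *
t=snap("top","t3.png");s=snap("side","s3.png")
f=lambda i,x,y:cv2.resize(cv2.cvtColor(i[y:y+120,x:x+80],4),(400,600),interpolation=cv2.INTER_CUBIC)
t2=f(t,165,150)
cv2.imwrite("pics/c4.png",np.hstack([t2,f(s,250,90)]))
E
```

```text
time: 5.75
eef_pos: [0.5044, 0.1817, 0.3225]
ee_rot: [-2.094, -2.341, 0.003]
wrist_force: [0.6, -1.0, -2.8]
grip_width: 0.0063
gripper_force: 78.8
```

View pics/c4.png

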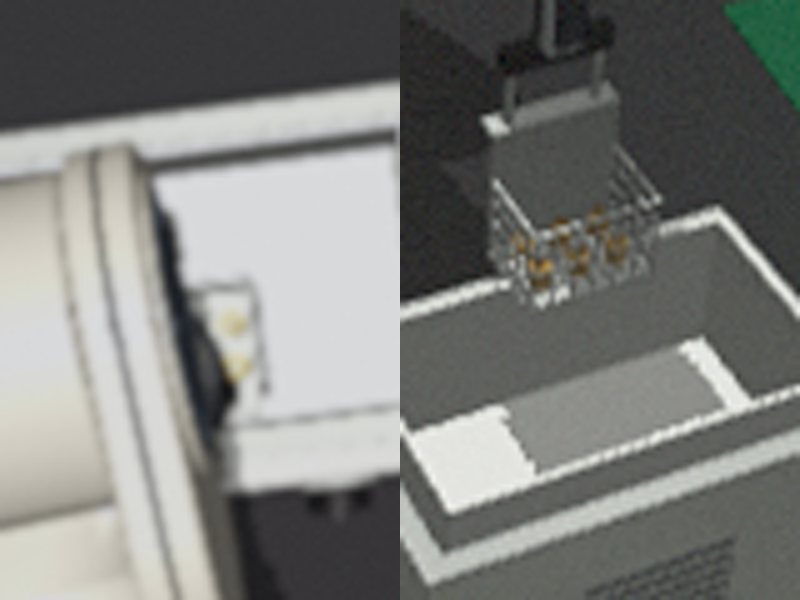

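The basket is upright over the tub and the plate is inboard of the wall. I'll lower it until the toe is about 8 mm above the rim.

```bash
python3 -m inch '[[0,0,0,-2,0],[0,0,0,-4,0],[0,0,0,-6,0],[0,0,0,-7.5,0],[0,0,0,-8.2,0],[0,0,0,-8.2,0],[0,0,0,-8.2,0]]'
```

```text
time: 6.72
eef_pos: [0.5049, 0.1822, 0.2423]
ee_rot: [2.094, 2.341, 0.001]
wrist_force: [0.0, 0.4, -3.0]
grip_width: 0.0065
gripper_force: 78.8
```

```bash
python3 -m inch '[[0,-0.2,-0.02,0,0],[0,-0.4,-0.04,0,0],[0,-0.5,-0.06,0,0],[0,-0.6,-0.07,0,0],[0,-0.6,-0.07,0,0]]'
python3 -m inch '[[0,-0.1,-0.01,0,0],[0,-0.2,-0.02,0,0],[0,-0.2,-0.02,0,0]]'
python3 -m inch '[[0,-0.1,-0.01,0,0],[0,-0.1,-0.01,0,0]]'
python3 -m inch '[[0,-0.1,-0.01,0,0],[0,-0.1,-0.01,0,0]]'
```

```text
time: 7.35
eef_pos: [0.4986, 0.1814, 0.2416]
ee_rot: [2.095, 2.341, 0.0]
wrist_force: [-0.0, 0.3, -2.6]
grip_width: 0.0061
gripper_force: 78.8
time: 7.72
eef_pos: [0.4966, 0.1813, 0.2416]
ee_rot: [2.095, 2.341, 0.0]
wrist_force: [-0.5, 0.1, -3.6]
grip_width: 0.0063
gripper_force: 78.8
time: 7.98
eef_pos: [0.4956, 0.1811, 0.2416]
ee_rot: [2.095, 2.341, 0.0]
wrist_force: [0.9, 0.2, -2.8]
grip_width: 0.0062
gripper_force: 78.8
time: 8.22
eef_pos: [0.4947, 0.181, 0.2416]
ee_rot: [2.095, 2.341, 0.0]
wrist_force: [0.8, -0.5, -4.4]
grip_width: 0.006
gripper_force: 78.8
```

```bash
python3 -m inch '[[0,-0.05,-0.005,0,0],[0,-0.05,-0.005,0,0]]' | grep -E 'eef|wrist'
python3 -m inch '[[0,-0.05,-0.005,0,0],[0,-0.05,-0.005,0,0]]'| grep -E 'eef|wrist'
python3 -m inch '[[0,-0.05,-0.005,0,0],[0,-0.05,-0.005,0,0]]'| grep -E 'eef|wrist'
```

```text
eef_pos: [0.4942, 0.181, 0.2416]
wrist_force: [1.2, 0.7, -3.6]
eef_pos: [0.4937, 0.181, 0.2416]
wrist_force: [-0.0, -0.5, -4.9]
eef_pos: [0.4931, 0.1809, 0.2416]
wrist_force: [1.6, 0.3, -3.5]
```

```bash
python3 -m inch '[[0,-0.05,-0.005,0,0],[0,-0.05,-0.005,0,0]]' | grep -E 'eef|wrist'
python3 -m inch '[[0,-0.05,-0.005,0,0],[0,-0.05,-0.005,0,0]]'| grep -E 'eef|wrist|time'
```

```text
eef_pos: [0.4927, 0.1808, 0.2416]
wrist_force: [1.8, -0.4, -4.6]
time: 9.48
eef_pos: [0.4921, 0.1808, 0.2416]
wrist_force: [2.2, 0.5, -5.0]
```

```bash
python3 -m inch '[[0,-0.05,-0.005,0,0],[0,-0.05,-0.005,0,0]]' | grep -E 'eef|wrist'
```

```text
eef_pos: [0.4917, 0.1808, 0.2416]
wrist_force: [2.9, -0.0, -5.1]
```

Contact shows as a force rising about 1 N/mm, starting at x ≈ 0.494. That puts the tub about +5 mm off centre, which agrees with the picture. I'll back off to a light touch and lower.

```bash
python3 -m inch '[[0,0.15,0.02,0,0],[0,0.2,0.02,0,0],[0,0.2,0.02,-0.3,0],[0,0.2,0.02,-0.6,0],[0,0.2,0.02,-0.9,0],[0,0.2,0.02,-1.1,0],[0,0.2,0.02,-1.1,0]]'| grep -E 'eef|wrist|time'
python3 -m inch '[[0,0,0,-0.2,0],[0,0,0,-0.4,0],[0,0,0,-0.4,0]]'| grep -E 'eef|wrist|time'
```

```text
time: 10.6
eef_pos: [0.4935, 0.181, 0.2303]
wrist_force: [1.4, 1.3, -3.9]
time: 10.98
eef_pos: [0.4936, 0.181, 0.2264]
wrist_force: [2.4, 1.3, -3.3]
```

```bash
python3 -m inch '[[0,0,0,-0.2,0],[0,0,0,-0.4,0],[0,0,0,-0.4,0]]'| grep -E 'eef|wrist|time'
python3 -m inch '[[0,0,0,-0.2,0],[0,0,0,-0.2,0]]'| grep -E 'eef|wrist|time'
python3 -m inch '[[0,0,0,-0.2,0],[0,0,0,-0.2,0]]'| grep -E 'eef|wrist|time'
```

```text
time: 11.35
eef_pos: [0.494, 0.181, 0.2234]
wrist_force: [1.2, 0.7, 5.8]
time: 11.6
eef_pos: [0.4939, 0.181, 0.2211]
wrist_force: [2.4, 0.4, 5.2]
time: 11.85
eef_pos: [0.4938, 0.181, 0.2186]
wrist_force: [2.0, 0.7, 3.7]
```

The tongue is sliding over the wall with about 9 N of push and about 2 N sideways. I'll keep going to the stop.

```bash
python3 -m inch '[[0,0,0,-0.2,0],[0,0,0,-0.2,0]]'| grep -E 'eef|wrist|time'
python3 -m inch '[[0,0,0,-0.2,0],[0,0,0,-0.2,0]]'| grep -E 'eef|wrist|time'
python3 -m inch '[[0,0,0,-0.1,0],[0,0,0,-0.1,0]]'| grep -E 'eef|wrist|time'
```

```text
time: 12.1
eef_pos: [0.4937, 0.1809, 0.2164]
wrist_force: [2.4, 0.6, 3.4]
time: 12.35
eef_pos: [0.4937, 0.181, 0.2144]
wrist_force: [3.8, 0.5, 2.9]
time: 12.6
eef_pos: [0.4937, 0.1809, 0.2136]
wrist_force: [2.9, 0.2, 3.8]
```

```bash
python3 -m inch '[[0,0.03,0,-0.07,0],[0,0.03,0,-0.07,0]]'| grep -E 'eef|wrist|time'
python3 -m inch '[[0,0,0,-0.05,0],[0,0,0,-0.05,0]]'| grep -E 'eef|wrist|time'
```

```text
time: 12.85
eef_pos: [0.494, 0.181, 0.2129]
wrist_force: [2.9, 0.6, 4.5]
time: 13.1
eef_pos: [0.494, 0.181, 0.2124]
wrist_force: [3.9, 0.6, 4.8]
```

```bash
python3 -m inch '[[0,0,0,-0.05,0],[0,0,0,-0.05,0]]'| grep -E 'eef|wrist|time'
```

```text
time: 13.35
eef_pos: [0.494, 0.181, 0.2121]
wrist_force: [2.8, 1.3, 5.7]
```

```bash
python3 -m inch '[[0,0,0,-0.05,0],[0,0,0,-0.05,0]]'| grep -E 'eef|wrist|time'
```

```text
time: 13.6
eef_pos: [0.4942, 0.1811, 0.212]
wrist_force: [1.8, 0.6, 8.5]
```

```bash
python3 -m inch '[[0,0,0,-0.05,0],[0,0,0,-0.05,0]]'| grep -E 'eef|wrist|time'
```

```text
time: 13.85
eef_pos: [0.4943, 0.1812, 0.212]
wrist_force: [2.4, 1.0, 12.2]
```

```bash
python3 -m inch '[[0,0,0,-0.05,0],[0,0,0,-0.05,0]]'| grep -E 'eef|wrist|time'
```

```text
time: 14.1
eef_pos: [0.4945, 0.1812, 0.2119]
wrist_force: [0.8, 0.5, 15.5]
```

It stopped hard at z = 0.212, exactly the predicted home height, with about 19 N of push. I'll unload, open and rise.

```bash
python3 -m inch '[[0,0,0,0.1,0],[0,0,0,0.15,0],[0,0,0,0.15,0],[0.2,0,0,0.15,0],[0.4,0,0,0.15,0],[0.5,0,0,0.15,0],[0.5,0,0,0.15,0],[0.5,0,0,0.15,0],[0.5,0,0,1,0],[0.5,0,0,3,0],[0.5,0,0,6,0],[0.5,-2,0,10,0],[0.5,-5,-6,13,0],[0.5,-6,-12,13,0],[0.5,-7,-18,13,0],[0.5,-8,-24,13,0],[0.5,-8,-30,13,0],[0.5,-8,-30,13,0]]'
python3 - <<'E'
from h import *
t=snap("top","t5.png");s=snap("side","s5.png")
f=lambda i,x,y:cv2.resize(cv2.cvtColor(i[y:y+120,x:x+80],4),(400,600),interpolation=cv2.INTER_CUBIC)
cv2.imwrite("pics/c5.png",np.hstack([f(t,165,150),f(s,250,110)]))
E
```

```text
time: 16.35
eef_pos: [0.4135, -0.1228, 0.3405]
ee_rot: [2.102, 2.335, -0.001]
wrist_force: [0.5, 0.5, -1.0]
grip_width: 0.0426
gripper_force: 0.0
```

View pics/c5.png

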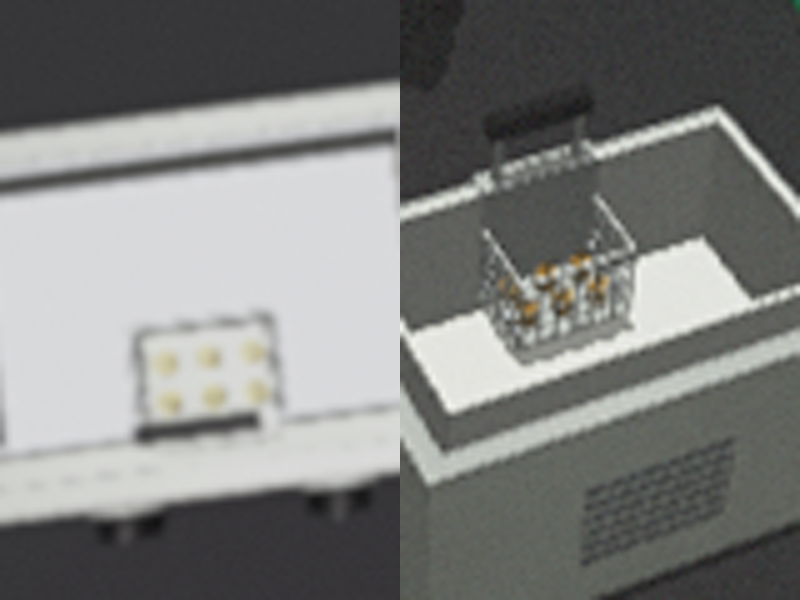

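The basket hangs square, with its lip on the panel-side rim and the handle above it. I'll do one numeric check that it is upright: the handle is at (204.6,235.6) in the top view and (278,133) in the side view.

Run:
```python
from h import *
p,e=two((278,133),(204.6,235.6));print(p,e,"expected .494 .181 .2307")
if np.linalg.norm(p-[.494,.181,.2307])<.007: print(hand_in())
```

```text
[0.49405943 0.18185714 0.22736858] 0.0002641989817860503 expected .494 .181 .2307
the job is handed in; nothing more can be done
None
```

The basket hangs upright and square on the tub's control-panel-side wall, pressed to its stop with about 19 N and no more than about 4 N sideways; the job was handed in at about 16.5 s with the robot clear of everything.

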